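# Latch the split mould with the square key

### The job

Latch the split iron mould shut for casting: lift the square T-handled key out of the wooden stand, push it fully down into the sunken square socket of the mould's latch, and turn it clockwise (seen from above) until the steel tongue lies across the mould and comes to its stop. Turn the latch with the key, not by pushing the latch or its tongue with the gripper, and let go leaving the key standing fully down in the socket.

Things in the scene. Friction and masses are not known exactly. Their poses are not given: they have to be found in the camera images.
- key: Loose steel key hanging in a hole of a wooden stand (top 75 up; beside it, a round-knobbed drift 130 off: wrong). Origin: centre of collar underside (collar 40 dia, 6 thick, lies on stand), z up. Below: shank 18 x 18 square along x, y to -30, conical foot to 10 dia at -42. Above: 14 neck, then T-bar 64 long (x), 16 thick (y), z 24 to 50: pinch its thickness. 0.25 kg. Sizes mm.
- socket (a point): Centre of the latch's square socket mouth, 60 mm up, at the +y end of the iron mould; turns with the latch. z up, x along the tongue; sides along x, y. Hole 23 x 23 mm, 45 deep, no chamfer, mouth 5 below a round rim (49 inner, 58 outer). Key fully down: its collar lies on the mouth, its origin here. Any quarter turn fits; 2.5 mm play a side, about 0.35 rad of free turn before it drives the latch.
- latch (a joint): Angle of the latch, rad, growing clockwise seen from above. Starts at 0 to 0.15 (unlatched, tongue beside the mould); stop at 1.1 (latched, tongue straight across the top of the mould block). Friction about 0.12 N m, no spring: it stays where it is left.
- tongue_tip (a point): Tip of the flat steel tongue on the latch, at mid thickness, 55 mm above the bench. The tongue is 16 mm wide, 8 thick, and reaches from 27 to 65 mm off the latch axis; it swings over the mould block (top 50 mm up). The gripper must not push it. A black toggle clamp up to 97 mm high stands on the mould's other end, 130 mm and more from the latch axis.
There are look-alikes about, which are no part of the job. What is shaped like the key but red is not meant.

How it is judged:
By the outcome, as a careful person would: the job done as asked, in the order asked, and still so for the second after the job is handed in, with the robot touching nothing.
It also fails if it takes over 48 s, if anything falls off the work surface, if the arm or the gripper's body presses on something with over 40 N, if the wrist force passes 120 N, or if a joint passes its speed limit or range.

### The arm

A 7-joint arm with a two-finger parallel gripper is mounted at the origin on the work surface. World frame = base frame: x ahead of the robot, y to its left, z up, the work surface at z = 0. Lengths are in mm, angles in rad, forces in N, time in s.
With the tool pointing down it reaches from about 425 to 950 mm from the base axis. Payload 16.7 kg.
Tool frame: the origin (TCP) lies at the very end of the fingers, on their centre line; the grasp point (between the pads) lies manip.grip_point_offset behind it (manip.grip_point_offset is the distance from the TCP to the grasp point, in mm); z points along the fingers, y is the line along which they close (so a half turn about z gives the same grasp; the last joint's range is limited). The gripper opens to 94 mm and grips with 3 to 60 N. Pads are 16 mm wide; open, the fingers measure 119 mm over their backs; the gripper's body (75 mm by 177 mm) begins 78 mm behind the grasp point.
Start: joints at [-1.474, 0.426, 0.074, 1.606, -0.034, 1.111, -0.067], TCP at [164.256, 654.671, 205.467] pointing down, gripper open.
Joint ranges: [-2.85, 2.85], [-0.5, 2.14], [-1.23, 1.37], [0.21, 2.46], [-1.02, 4.16], [0.16, 2.05], [-2.73, 2.73]. Speed limits (rad/s): [1.89, 1.89, 2.39, 2.39, 3.01, 3.01, 3.01].

### API

Orientations are given as a unit quaternion [x, y, z, w].
In Python, from rig import manip gives the robot as it stands.
- The arm moves only by the tool arm_command, never from a script. Its arguments are lists of equal length, an entry for each row: "gripper": the opening in per cent of the stroke, from 0 (shut) to 100 (fully open); "offset": the shift along the tool's x, y, z in mm, a list of three; "spin": the turn about the tool's z in degrees. A call has exactly 10 rows; each row is the pose to reach, as a shift and turn from the pose commanded when the call began, along the tool's axes at that moment; what a row does not reach only later rows make up. A row lasts 1/8 s, in which the tool goes at most 62.5 mm and 10.7 degrees, less where a joint would pass 70% of its speed; a pose out of reach is approached as far as the arm can. A call with a gripper value outside its range is refused whole. The fingers move at their own pace and stop on an object; "force" is the grip in N (left out, the last holds). Time passes only in rows, so rows that repeat a pose let the fingers close, or fill a call up. It gives the time, the measured TCP pose, the force, the opening and the grip force at its end, in the units of the state.
- manip.state(): the state, without advancing time (a new reading comes with each control period).
- manip.capture(name): name is "scene" or "top" or "wrist"; returns a dict with "image" (384x512x3 uint8, red, green, blue), "z_map" (384x512 float32, mm along the optical axis (not along the pixel's ray), 0 where there is no reading), "vertical_fov" (degrees; the focal length in pixels is half the picture's height over the tangent of half this angle, whatever the lens; pixels are square), "cx", "cy" (the principal point, pixels), "extrinsics" (4x4, takes a point from camera to world coordinates); the wrist camera has in their place "tool_from_camera" (4x4, takes a point from camera to tool coordinates, whose origin is the TCP and whose axes are the flange's). Camera axes: x right, y up, looking along -z (the intrinsics and any distortion apply to the point x, -y, -z); pixel columns grow to the right and rows downward; lengths in mm; the calibration is good to about 2 mm. A picture is of the moment at which its call begins: read the wrist's pose just before it.
- manip.job_done(): hands the job in; it is judged then, once.
Trained networks look in a picture, given as the dict that the camera call returned (one of the last four; its "shot" number tells which), for a name from the list of things; names that differ only in an ending like _2 or _b are one class to them, and where a whole thing is asked for, a point or a joint stands for the part that bears it (a point fixed in the world has none). Each returns a list of dicts, best first, with "score" (0 to 1); they miss things now and then, are a little off and sometimes report something else, mostly with a low value. They report only what shows in the picture. A call takes as long as a camera call. They do not tell look-alikes from the thing itself.
- manip.find_in(label, picture): "position" ([x, y, z] in mm, in world coordinates, good to about 4 mm: the middle of the surface that is visible of it).
- manip.outline_of(label, picture): "region" (384x512 bool, what is visible of it).
The state is a dict: "time": time; "q": joint angles; "qvel": joint speeds; "tau": joint torques, N m; "tool_pos": TCP position; "orientation": TCP orientation; "wrist_force": force on the tool from outside, world axes, zero at the start; "moment": the same for the moment, N m; "finger_gap": finger opening in mm; "grip_force": force on a finger pad.
Only numpy, scipy, OpenCV 4.12 (cv2) and the standard library are available. Lean on these libraries where they do the work, as an engineer would, in place of code of your own. Each camera call takes 0.05 s, during which the arm holds its last target. There are 200 camera calls.

## Working session

There is one attempt and no reset: what is moved stays moved. The work goes in short steps, Python scripts to look and compute and a tool call to move; the robot and the scene stay as the last step left them, time stands still between calls to the robot, and variables do not carry over. Pictures are saved under pics/ and viewed, at most 10 in all, crops included, and the job is handed in when it is done.

Besides the shell and the picture viewer there is one more tool, called after "Emit:" in YAML: its name, and indented under it one key for each argument. arm_command: Moves the arm, as the interface text tells. Its arguments: {"type":"object","properties":{"gripper":{"type":"array","items":{"type":"number"}},"offset":{"type":"array","items":{"type":"array","items":{"type":"number"}}},"spin":{"type":"array","items":{"type":"number"}},"force":{"type":"number"}},"required":["gripper","offset","spin"]}

```bash
mkdir -p pics; ls; cat > h.py <<'E'
import numpy as np, cv2
from rig import manip
from scipy.spatial.transform import Rotation as R
def T_tool(s):
    T=np.eye(4);T[:3,:3]=R.from_quat(s["orientation"]).as_matrix();T[:3,3]=s["tool_pos"];return T
def cap(name):
    s=manip.state();p=manip.capture(name)
    p["E"]=np.array(p["extrinsics"]) if "extrinsics" in p else T_tool(s)@np.array(p["tool_from_camera"])
    return p
def cloud(p):
    z=p["z_map"];h,w=z.shape;f=h/2/np.tan(np.radians(p["vertical_fov"])/2)
    v,u=np.mgrid[:h,:w]
    c=np.stack([(u-p["cx"])/f*z,-(v-p["cy"])/f*z,-z],-1)
    return c@p["E"][:3,:3].T+p["E"][:3,3]
def px(p,P):
    f=p["z_map"].shape[0]/2/np.tan(np.radians(p["vertical_fov"])/2)
    c=(np.linalg.inv(p["E"])@np.append(P,1))[:3]
    return np.array([p["cx"]+f*c[0]/-c[2],p["cy"]+f*c[1]/c[2]])
def save(p,n): cv2.imwrite("pics/"+n,cv2.cvtColor(p["image"],cv2.COLOR_RGB2BGR))
E
python3 - <<'E'
from h import *
print(manip.grip_point_offset); s=manip.state(); print(s)
ims=[]
for n in ("scene","top"):
    p=cap(n); print(n,{k:v for k,v in p.items() if k not in("image","z_map")}); ims.append(p["image"]); np.savez(n,**{k:p[k] for k in("image","z_map","vertical_fov","cx","cy","E")})
    for l in("key","socket","latch","tongue_tip"):
        for d in manip.find_in(l,p): print(l,np.round(d["position"]),round(d["score"],2),px(p,d["position"]).round())
cv2.imwrite("pics/a.png",cv2.resize(cv2.cvtColor(ims[0],4),(800,600)));cv2.imwrite("pics/b.png",cv2.resize(cv2.cvtColor(ims[1],4),(800,600)))
E
```

```text
pics
18.8
{'time': 0.0, 'q': array([-1.47450048,  0.42670538,  0.07387322,  1.6066188 , -0.03408905,
        1.11082087, -0.06710301]), 'qvel': array([-6.11888366e-04,  1.33675346e-03,  1.60339130e-03, -1.06204559e-04,
        8.71908439e-05,  5.73892107e-04,  1.07450587e-03]), 'tau': array([ 3.20176085e-03, -9.35810494e+01,  3.66818972e+00, -4.54211462e+01,
       -4.87095409e-02,  2.01694574e-02,  1.58705225e-04]), 'tool_pos': array([164.18538074, 654.26100204, 204.78885957]), 'orientation': array([ 1.22613812e-01,  9.92454248e-01, -6.45854849e-04, -2.30927246e-05]), 'wrist_force': array([ 0.70657802,  0.43414628, -0.86806492]), 'moment': array([-0.00767079,  0.00016497, -0.00675868]), 'grip_force': 0.0, 'finger_gap': 93.9960251400571}
scene {'vertical_fov': 47.634572967960395, 'cx': 258.4829770709328, 'cy': 191.06001484799214, 'extrinsics': array([[-2.46207163e-01, -7.49093912e-01,  6.15012474e-01,
         1.23043520e+03],
       [ 9.69216562e-01, -1.89546881e-01,  1.57134448e-01,
         2.03187856e+02],
       [-1.13476209e-03,  6.34767903e-01,  7.72702027e-01,
         8.7747
[... 1057 characters left out ...]
20e+02],
       [ 0.00000000e+00,  0.00000000e+00,  0.00000000e+00,
         1.00000000e+00]]), 'shot': 2, 'E': array([[-1.07346779e-01,  9.68994851e-01, -2.22543587e-01,
         3.69195122e+02],
       [-9.94204545e-01, -1.05933836e-01,  1.83124293e-02,
         4.62531041e+01],
       [-5.83024610e-03,  2.23219626e-01,  9.74750741e-01,
         9.99038320e+02],
       [ 0.00000000e+00,  0.00000000e+00,  0.00000000e+00,
         1.00000000e+00]])}
key [534. 125. 123.] 0.7 [219. 216.]
key [562.  -4.  93.] 0.7 [276. 200.]
key [654. 171.  86.] 0.56 [197. 171.]
socket [ 591. -261.   59.] 0.82 [381. 180.]
latch [ 592. -262.   58.] 0.77 [381. 180.]
tongue_tip [ 598. -262.   57.] 0.74 [380. 178.]
```

View pics/a.png

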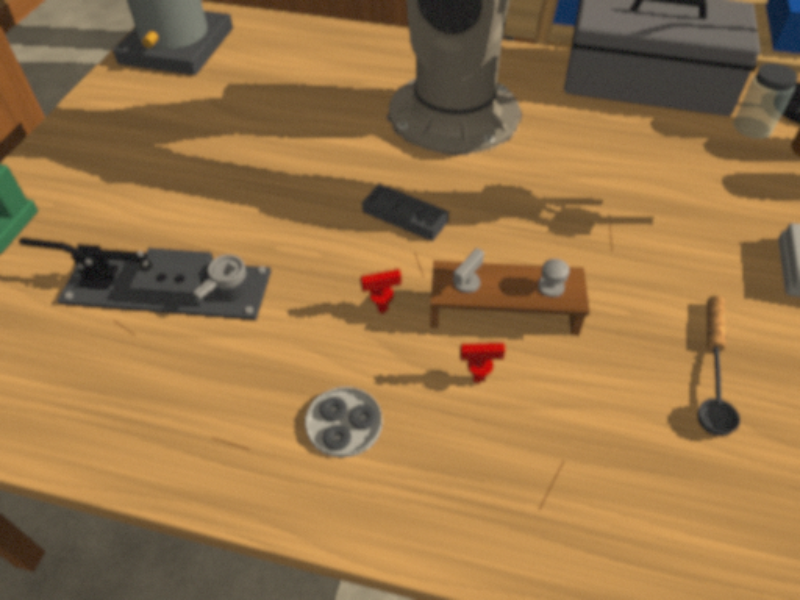

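View pics/b.png

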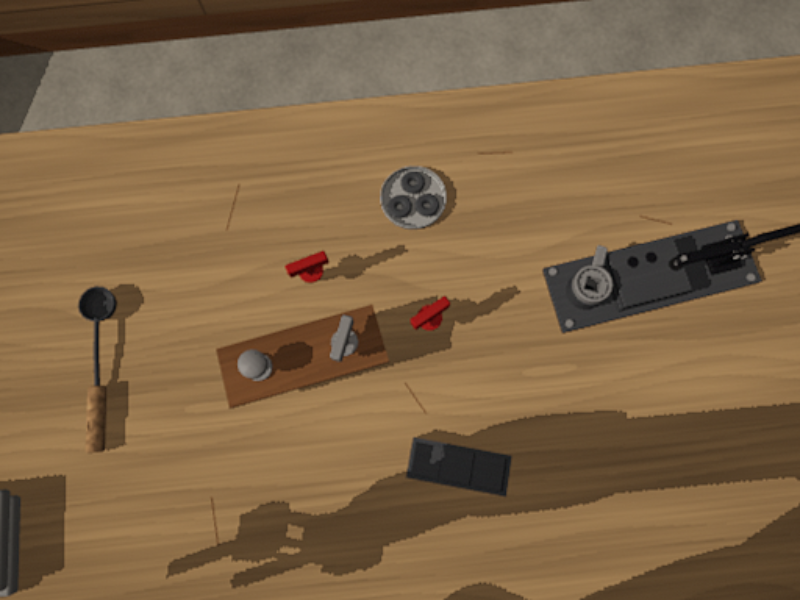

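The scene shows a steel T in the wooden stand at scene (468,270) of 800x600, two red T look-alikes at (381,288) and (482,358), and the round-knobbed drift at (553,275). The steel T in the stand fits the description. In the top view the latch is at (592,284), with its tongue pointing to (600,255). I'll measure both and confirm in a crop.

```bash
python3 - <<'E'
from h import *
ims=[]
for n in ("scene","top"):
    p={k:v for k,v in np.load(n+".npz").items()}
    C=cloud(p)
    m=(abs(C[...,0]-540)<70)&(abs(C[...,1]-127)<60)&(C[...,2]>112)&(C[...,2]<150)&(p["z_map"]>0)
    Q=C[m]; r=cv2.minAreaRect(Q[:,:2].astype(np.float32)); print(n,"bar",m.sum(),Q[:,2].max(),r, cv2.boxPoints(r).round(1).tolist())
    t=Q[Q[:,2]>118];print(t.mean(0),np.percentile(Q[:,2],[50,90]))
    m=(np.hypot(C[...,0]-595,C[...,1]+262)<75)&(C[...,2]>56.5)&(C[...,2]<75); 
    Q=C[m]; print("latch",m.sum(),Q.mean(0),Q.min(0),Q.max(0))
    u,v=px(p,[540,127,110]).astype(int); a=p["image"][v-50:v+50,u-66:u+66]
    u,v=px(p,[595,-262,60]).astype(int); b=p["image"][v-50:v+50,u-66:u+66]
    ims.append(np.hstack([cv2.resize(x,(396,300),interpolation=2) for x in(a,b)]))
    print("crop scale 3, latch origin",u-66,v-50)
cv2.imwrite("pics/c.png",cv2.cvtColor(np.vstack(ims),4))
E
```

```text
scene bar 188 127.33929586255351 ((538.540283203125, 126.72112274169922), (16.05060577392578, 64.81438446044922), 68.14231872558594) [[505.5, 131.3000030517578], [565.5999755859375, 107.19999694824219], [571.5999755859375, 122.0999984741211], [511.5, 146.1999969482422]]
[540.22961941 127.01931865 123.69294068] [123.5337284  125.79431012]
latch 322 [ 598.8349797  -260.21397502   60.0866145 ] [ 561.08830735 -287.68231297   56.55775661] [ 650.54735715 -228.05821827   67.43826856]
crop scale 3, latch origin 75 123
top bar 228 129.43003660942372 ((535.21044921875, 128.80873107910156), (16.540664672851562, 62.91104507446289), 67.5630874633789) [[503.0, 133.1999969482422], [561.0999755859375, 109.19999694824219], [567.4000244140625, 124.4000015258789], [509.29998779296875, 148.5]]
[534.79623558 128.26085513 124.55720439] [124.68719071 126.73509665]
latch 417 [ 594.44802309 -257.53771522   60.78674102] [ 558.92466729 -287.91209158   56.52924996] [ 649.21056671 -226.00556616   69.91060296]
crop scale 3, latch origin 315 128
```

View pics/c.png

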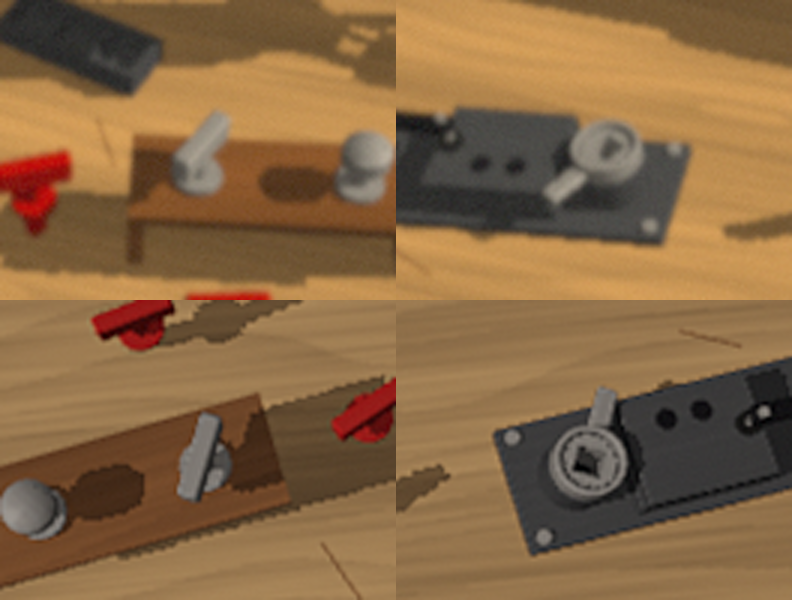

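The crop confirms the grey steel T-key in the stand at crop (205,150), beside the grey knob drift at (360,165). The T's on open bench are red. Next I move over the key.

Emit:
arm_command:
  gripper: [100,100,100,100,100,100,100,100,100,100]
  offset:
    - [-490,-419,-20]
    - [-490,-419,-20]
    - [-490,-419,-20]
    - [-490,-419,-20]
    - [-490,-419,-20]
    - [-490,-419,-20]
    - [-490,-419,-20]
    - [-490,-419,-20]
    - [-490,-419,-20]
    - [-490,-419,-20]
  spin: [8,8,8,8,8,8,8,8,8,8]
  force: 40

```text
time: 1.75
tool_pos: [526.9, 143.7, 225.3]
orientation: [0.191, 0.982, 0.0, 0.0]
wrist_force: [0.3, 1.1, 0.8]
finger_gap: 94.1
grip_force: 0.0
```

```bash
cat > meas.py <<'E'
from h import *
def bar(p,c,zmin,zmax,r=60):
    C=cloud(p); m=(np.hypot(C[...,0]-c[0],C[...,1]-c[1])<r)&(C[...,2]>zmin)&(C[...,2]<zmax)&(p["z_map"]>0)
    Q=C[m]; r=cv2.minAreaRect(Q[:,:2].astype(np.float32)); print(len(Q),Q[:,2].min(),Q[:,2].max(),np.median(Q[:,2]),r); return m
E
python3 - <<'E'
from meas import *
s=manip.state();p=cap("wrist");print(s["q"].round(2),s["tool_pos"],s["orientation"].round(4),"cam",p["E"].round(2))
np.savez("w1",**{k:p[k] for k in("image","z_map","vertical_fov","cx","cy","E")})
m=bar(p,(537,128),113,140); bar(p,(537,128),119,140)
for d in manip.find_in("key",p): print(d["position"],d["score"],px(p,d["position"]))
save(p,"w1.png")
E
```

```text
[-0.76  0.2   0.44  1.89 -0.1   1.06  0.9 ] [526.94489741 143.66751442 225.33033205] [1.914e-01 9.815e-01 4.000e-04 3.000e-04] cam [[ 3.8000e-01 -9.0000e-01 -2.4000e-01  4.5807e+02]
 [ 9.3000e-01  3.6000e-01  1.0000e-01  1.7129e+02]
 [ 0.0000e+00 -2.6000e-01  9.7000e-01  4.0463e+02]
 [ 0.0000e+00  0.0000e+00  0.0000e+00  1.0000e+00]]
1196 113.04345698612707 126.94693891118675 124.8969762906126 ((535.6853637695312, 125.93653106689453), (15.638940811157227, 63.77587127685547), 67.6892318725586)
1177 119.14608128636348 126.94693891118675 124.92294380672155 ((535.7550048828125, 125.90794372558594), (15.638940811157227, 63.62529373168945), 67.6892318725586)
[530.7, 125.0, 123.0] 0.88 [236.37143179 198.99808187]
[657.7, 170.7, 81.4] 0.59 [320.57076974 274.87714691]
```

View pics/w1.png

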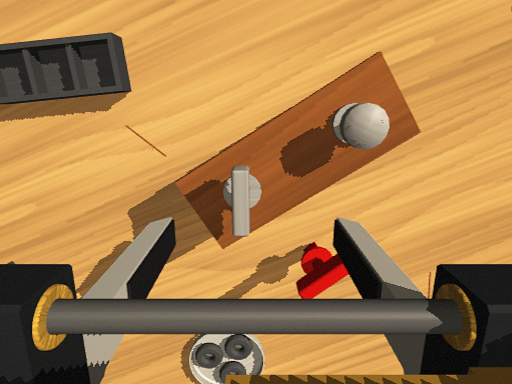

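The wrist view shows the steel bar at (240,200), between the fingers' directions, with the red one at (322,275) and the drift at (362,125). I'll centre over it and go part way down.

Emit:
arm_command:
  gripper: [100,100,100,100,100,100,100,100,100,100]
  offset:
    - [-15,-13,20]
    - [-15,-13,50]
    - [-15,-13,75]
    - [-15,-13,75]
    - [-15,-13,75]
    - [-15,-13,75]
    - [-15,-13,75]
    - [-15,-13,75]
    - [-15,-13,75]
    - [-15,-13,75]
  spin: [0,0,0,0,0,0,0,0,0,0]

```text
time: 3.1
tool_pos: [534.9, 127.7, 149.9]
orientation: [0.192, 0.981, -0.0, -0.0]
wrist_force: [0.3, 0.3, 0.5]
finger_gap: 93.8
grip_force: 0.0
```

```bash
python3 - <<'E'
from meas import *
s=manip.state();p=cap("wrist");print(s["tool_pos"],s["orientation"].round(4),abs(s["qvel"]).max(),s["time"])
m=bar(p,(536,126),113,140)
E
```

```text
[534.93953687 127.65154279 149.8527027 ] [ 0.1915  0.9815 -0.     -0.    ] 0.0015006386019005397 3.1
2151 113.19624054826528 127.4546570480787 124.85455572217879 ((535.7113037109375, 126.177490234375), (16.019603729248047, 63.655487060546875), 68.31060028076172)
```

Emit:
arm_command:
  gripper: [100,100,100,100,15,15,15,15,15,15]
  offset:
    - [-1,-1,25]
    - [-1,-1,45]
    - [-1,-1,57]
    - [-1,-1,57]
    - [-1,-1,57]
    - [-1,-1,57]
    - [-1,-1,57]
    - [-1,-1,57]
    - [-1,-1,57]
    - [-1,-1,57]
  spin: [0,0,0,0,0,0,0,0,0,0]
  force: 50

```text
time: 4.4
tool_pos: [535.5, 126.3, 92.8]
orientation: [0.192, 0.981, -0.0, -0.0]
wrist_force: [0.2, -0.4, -0.9]
finger_gap: 37.2
grip_force: 0.0
```

Emit:
arm_command:
  gripper: [0,0,0,0,0,0,0,0,0,0]
  offset:
    - [0,0,0]
    - [0,0,0]
    - [0,0,0]
    - [0,0,0]
    - [0,0,0]
    - [0,0,0]
    - [0,0,0]
    - [0,0,0]
    - [0,0,-2]
    - [0,0,-5]
  spin: [0,0,0,0,0,0,0,0,0,0]

```text
time: 5.65
tool_pos: [535.3, 126.2, 97.9]
orientation: [0.192, 0.981, -0.0, -0.0]
wrist_force: [-0.3, 0.6, -2.9]
finger_gap: 15.4
grip_force: 50.0
```

Emit:
arm_command:
  gripper: [0,0,0,0,0,0,0,0,0,0]
  offset:
    - [0,0,-20]
    - [0,0,-50]
    - [0,0,-80]
    - [-20,-25,-80]
    - [-60,-70,-80]
    - [-100,-120,-80]
    - [-135,-170,-80]
    - [-175,-215,-80]
    - [-210,-260,-80]
    - [-245,-310,-80]
  spin: [0,0,0,0,0,0,0,0,0,0]

```text
time: 6.9
tool_pos: [646.5, -254.3, 177.8]
orientation: [0.191, 0.982, 0.0, -0.0]
wrist_force: [1.1, 1.2, -2.1]
finger_gap: 15.9
grip_force: 50.0
```

Emit:
arm_command:
  gripper: [0,0,0,0,0,0,0,0,0,0]
  offset:
    - [-12,-15,0]
    - [-24,-27,0]
    - [-24,-27,0]
    - [-24,-27,0]
    - [-24,-27,0]
    - [-24,-27,0]
    - [-24,-27,0]
    - [-24,-27,0]
    - [-24,-27,0]
    - [-24,-27,0]
  spin: [0,0,0,0,0,0,0,0,0,0]

```text
time: 8.15
tool_pos: [658.1, -287.1, 177.8]
orientation: [0.192, 0.981, -0.0, -0.0]
wrist_force: [0.3, -0.4, -2.6]
finger_gap: 15.7
grip_force: 50.0
```

```bash
python3 - <<'E'
from meas import *
s=manip.state();p=cap("wrist");print(s["q"].round(2),s["tool_pos"],s["orientation"].round(4),abs(s["qvel"]).max(),s["time"],s["finger_gap"],s["wrist_force"])
np.savez("w2",**{k:p[k] for k in("image","z_map","vertical_fov","cx","cy","E")})
for l in("key","socket","latch","tongue_tip"):
  for d in manip.find_in(l,p): print(l,d["position"],d["score"],px(p,d["position"]).round())
cv2.imwrite("pics/w2.png",cv2.resize(cv2.cvtColor(p["image"],4),(800,600)))
E
```

```text
[-0.03  0.57  0.53  1.55 -0.31  1.11  1.75] [ 658.0621266  -287.08792752  177.84946632] [ 0.1916  0.9815 -0.     -0.    ] 0.0025946374920471156 8.15 15.687371859889241 [ 0.27194699 -0.38783732 -2.61251401]
key [648.5, -286.7, 207.0] 0.97 [248. 237.]
socket [594.3, -261.6, 57.2] 0.86 [254. 109.]
latch [594.2, -262.1, 57.9] 0.83 [253. 109.]
tongue_tip [590.5, -259.5, 57.3] 0.92 [254. 104.]
```

View pics/w2.png

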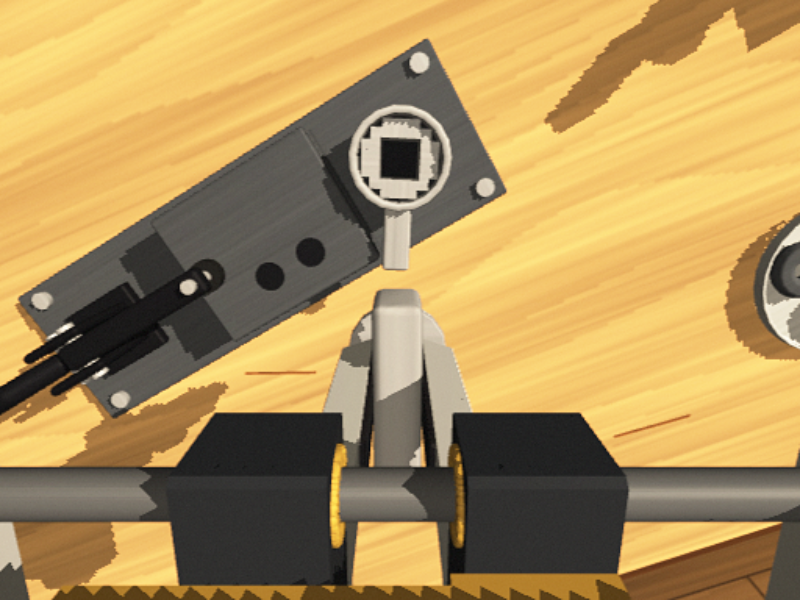

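The wrist view shows the socket's black square at (400,158) inside the ring. The tongue points down to (396,268), almost parallel to the held bar at (397,370). Now I need the exact centre and angles.

```bash
python3 - <<'E'
from meas import *
from scipy.optimize import least_squares
p={k:v for k,v in np.load("w2.npz").items()}; C=cloud(p)
d=np.hypot(C[...,0]-594,C[...,1]+262)
m=(d<35)&(C[...,2]>62.5)&(C[...,2]<69); Q=C[m]
r=least_squares(lambda a:np.hypot(Q[:,0]-a[0],Q[:,1]-a[1])-a[2],[594,-262,27],loss="soft_l1").x
print("rim",len(Q),np.median(Q[:,2]),r)
# black hole pixels -> ray at z=60
g=p["image"].max(-1); f=384/2/np.tan(np.radians(p["vertical_fov"])/2)
roi=np.zeros_like(g);roi[80:122,232:282]=1
hm=((g<45)&(roi>0)).astype(np.uint8)
n,l,st,_=cv2.connectedComponentsWithStats(hm);k=1+st[1:,4].argmax()
v,u=np.nonzero(l==k)
ray=np.stack([(u-p["cx"])/f,-(v-p["cy"])/f,-np.ones(len(u))],-1)@p["E"][:3,:3].T;o=p["E"][:3,3]
P=o+ray*((60-o[2])/ray[:,2])[:,None]
print("hole",len(u),P.mean(0),cv2.minAreaRect(P[:,:2].astype(np.float32)))
m=(d>34)&(d<70)&(C[...,2]>56)&(C[...,2]<62)&(C[...,0]>594);Q=C[m]
R2=cv2.minAreaRect(Q[:,:2].astype(np.float32));c=np.median(Q,0)
print("tongue",len(Q),c,R2,"angle from rim centre",np.degrees(np.arctan2(c[1]-r[1],c[0]-r[0])))
m=bar(p,(658,-287),203,216,50)
b=m.copy();
# mould block axis
print("mouth",np.median(C[(d<22)&(d>17)][:,2]))
E
```

```text
rim 1007 64.84734548066314 [ 588.88819366 -257.99364991   26.40665183]
hole 539 [ 588.82196739 -257.97391914   60.        ] ((589.064453125, -257.74652099609375), (20.24810791015625, 19.739999771118164), 67.4845199584961)
tongue 441 [ 636.32899314 -279.58357954   58.99465327] ((636.0728149414062, -279.6351013183594), (15.951619148254395, 24.84771156311035), 67.24918365478516) angle from rim centre -24.469903388048575
3891 203.03305598368587 215.9629171913094 209.86610258359613 ((655.1065673828125, -284.1726379394531), (37.44394302368164, 56.83339309692383), 88.0557861328125)
mouth 59.73931956368929
```

Emit:
arm_command:
  gripper: [0,0,0,0,0,0,0,0,0,0]
  offset:
    - [35,0.5,0]
    - [75.3,0.9,0]
    - [75.3,0.9,0]
    - [75.3,0.9,20]
    - [75.3,0.9,40]
    - [75.3,0.9,48]
    - [75.3,0.9,48]
    - [75.3,0.9,48]
    - [75.3,0.9,48]
    - [75.3,0.9,48]
  spin: [0,1,1,1,1,1,1,1,1,1]

```text
time: 9.65
tool_pos: [588.8, -258.0, 130.3]
orientation: [0.2, 0.98, 0.0, 0.0]
wrist_force: [-0.6, 0.9, -2.7]
finger_gap: 15.7
grip_force: 50.0
```

```bash
python3 - <<'E'
from meas import *
s=manip.state();p=cap("wrist");print(s["tool_pos"],s["orientation"].round(4),s["wrist_force"])
q=cap("scene");u,v=px(q,[589,-258,80]).astype(int);print(u,v)
a=cv2.resize(q["image"][v-40:v+40,max(u-53,0):u+53],(400,300),interpolation=2)
u,v=px(p,[589,-258,80]).astype(int);print(u,v)
b=cv2.resize(p["image"][v-90:v+60,u-100:u+100],(400,300),interpolation=2)
cv2.imwrite("pics/w3.png",cv2.cvtColor(np.hstack([a,b]),4))
E
```

```text
[ 588.84823535 -257.97024893  130.28981669] [2.001e-01 9.798e-01 0.000e+00 3.000e-04] [-0.57988845  0.85409603 -2.67962141]
142 166
254 205
```

View pics/w3.png

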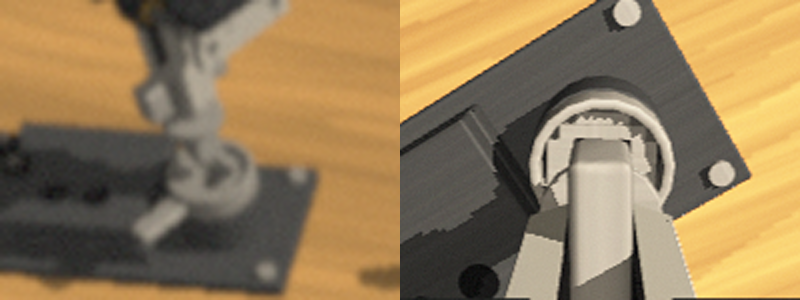

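Both views show the key's foot over the ring, with the bar centred on it in the wrist view at (602,170). I'll lower it and watch the force.

Emit:
arm_command:
  gripper: [0,0,0,0,0,0,0,0,0,0]
  offset:
    - [0,0,4]
    - [0,0,8]
    - [0,0,12]
    - [0,0,16]
    - [0,0,20]
    - [0,0,23]
    - [0,0,26]
    - [0,0,28]
    - [0,0,30]
    - [0,0,30]
  spin: [0,0,0,0,0,0,0,0,0,0]

```text
time: 11.0
tool_pos: [588.6, -257.9, 99.8]
orientation: [0.2, 0.98, -0.0, -0.0]
wrist_force: [0.6, -0.2, -3.1]
finger_gap: 15.4
grip_force: 50.0
```

Emit:
arm_command:
  gripper: [0,0,0,0,0,0,0,0,0,0]
  offset:
    - [0,0,4]
    - [0,0,8]
    - [0,0,12]
    - [0,0,15]
    - [0,0,18]
    - [0,0,20]
    - [0,0,21]
    - [0,0,22]
    - [0,0,22.5]
    - [0,0,22.5]
  spin: [0,0,0,0,0,0,0,0,0,0]

```text
time: 12.25
tool_pos: [588.7, -258.0, 77.8]
orientation: [0.2, 0.98, 0.0, 0.0]
wrist_force: [-2.1, 2.3, 5.2]
finger_gap: 15.7
grip_force: 50.0
```

Emit:
arm_command:
  gripper: [0,0,0,0,0,0,0,0,0,0]
  offset:
    - [0,0,0]
    - [0,0,0]
    - [0,0,0]
    - [0,0,0]
    - [0,0,0]
    - [0,0,0]
    - [0,0,0]
    - [0,0,0]
    - [0,0,0]
    - [0,0,0]
  spin: [6,12,18,24,30,36,42,48,54,60]

```text
time: 13.5
tool_pos: [589.2, -257.4, 77.8]
orientation: [0.664, 0.748, 0.001, 0.0]
wrist_force: [-1.2, 2.6, 3.8]
finger_gap: 15.9
grip_force: 50.0
```

```bash
cat > lat.py <<'E'
from meas import *
s=manip.state();print(s["time"],s["q"].round(2),s["tool_pos"].round(1),s["orientation"].round(4),"yaw y",np.degrees(np.arctan2(*T_tool(s)[[1,0],1])),s["wrist_force"].round(1),s["moment"].round(2))
for n in("top","scene","wrist"):
  p=cap(n);C=cloud(p);c=np.array([588.9,-258])
  if n=="top": c=c+[-1,1]
  d=np.hypot(C[...,0]-c[0],C[...,1]-c[1])
  a=np.degrees(np.arctan2(C[...,1]-c[1],C[...,0]-c[0]))
  m=(d>36)&(d<64)&(C[...,2]>55.5)&(C[...,2]<62)&(a>-110)&(a<0);Q=C[m]
  if len(Q)>5:print(n,len(Q),"tongue",np.median(a[m]),cv2.minAreaRect(Q[:,:2].astype(np.float32)))
E
python3 lat.py
```

```text
13.5 [-0.23  0.63  0.76  1.82 -0.55  0.91  0.9 ] [ 589.2 -257.4   77.8] [6.642e-01 7.476e-01 5.000e-04 2.000e-04] yaw y 6.757467936808984 [-1.2  2.6  3.8] [0.76 0.15 0.12]
scene 49 tongue -62.46485314277209 ((611.5838012695312, -302.2597961425781), (15.85704231262207, 27.693567276000977), 24.503894805908203)
wrist 50 tongue -70.14349596210258 ((605.788330078125, -302.7860107421875), (1.4628472328186035, 21.287994384765625), 7.924047470092773)
```

Emit:
arm_command:
  gripper: [0,0,0,0,0,0,0,0,0,0]
  offset:
    - [0,0,0]
    - [0,0,0]
    - [0,0,0]
    - [0,0,0]
    - [0,0,0]
    - [0,0,0]
    - [0,0,0]
    - [0,0,0]
    - [0,0,0]
    - [0,0,0]
  spin: [4,8,11,14,16,17,18,18,18,18]

```text
time: 14.9
tool_pos: [589.3, -257.4, 77.8]
orientation: [0.772, 0.636, 0.001, 0.0]
wrist_force: [0.5, 3.9, 5.9]
finger_gap: 15.7
grip_force: 50.0
```

```bash
python3 lat.py
```

```text
14.9 [-0.28  0.67  0.84  1.82 -0.61  0.93  0.65] [ 589.3 -257.4   77.8] [7.718e-01 6.359e-01 6.000e-04 0.000e+00] yaw y -11.028121105733163 [0.5 3.9 5.9] [0.88 0.26 0.14]
scene 50 tongue -77.8271782668692 ((598.774169921875, -306.6712646484375), (16.83443832397461, 27.012081146240234), 1.4819613695144653)
wrist 49 tongue -88.0300226491299 ((591.2476806640625, -305.27288818359375), (21.849193572998047, 1.399105191230774), 80.5396499633789)
```

Emit:
arm_command:
  gripper: [0,0,0,0,0,0,0,0,0,0]
  offset:
    - [0,0,0]
    - [0,0,0]
    - [0,0,0]
    - [0,0,0]
    - [0,0,0]
    - [0,0,0]
    - [0,0,0]
    - [0,0,0]
    - [0,0,0]
    - [0,0,0]
  spin: [1,2,3,4,4,4,4,4,4,4]

```text
time: 16.3
tool_pos: [589.1, -257.1, 77.8]
orientation: [0.793, 0.609, 0.001, -0.0]
wrist_force: [-1.5, 4.7, 8.5]
finger_gap: 16.3
grip_force: 50.0
```

```bash
python3 lat.py
```

```text
16.3 [-0.29  0.67  0.86  1.82 -0.63  0.94  0.59] [ 589.1 -257.1   77.8] [ 7.935e-01  6.086e-01  5.000e-04 -3.000e-04] yaw y -15.019004545267308 [-1.5  4.7  8.5] [1.24 0.61 0.34]
scene 49 tongue -78.18245543063294 ((598.9490356445312, -306.3608093261719), (18.763261795043945, 29.14534568786621), 7.725786209106445)
wrist 8 tongue -91.05359229848663 ((588.226806640625, -301.8792724609375), (4.987865447998047, 0.6392036080360413), 77.67535400390625)
```

Emit:
arm_command:
  gripper: [0,0,0,0,0,0,0,0,0,0]
  offset:
    - [0,0,0]
    - [0,0,0]
    - [0,0,0]
    - [0,0,0]
    - [0,0,0]
    - [0,0,0]
    - [0,0,0]
    - [0,0,0]
    - [0,0,0]
    - [0,0,0]
  spin: [1,2,3,4,4,4,4,4,4,4]

```text
time: 17.7
tool_pos: [589.1, -257.1, 77.8]
orientation: [0.814, 0.581, 0.0, -0.0]
wrist_force: [-2.1, 4.8, 6.9]
finger_gap: 15.7
grip_force: 50.5
```

```bash
python3 lat.py; python3 - <<'E'
from h import *
p={k:v for k,v in np.load("w2.npz").items()}; C=cloud(p)
m=(abs(C[...,2]-50)<3)&(np.hypot(C[...,0]-600,C[...,1]+310)<130)&(C[...,1]<-285)&(p["image"].max(-1)<110)
m=cv2.morphologyEx(m.astype(np.uint8),cv2.MORPH_OPEN,np.ones((5,5)))>0
print("block",cv2.minAreaRect(C[m][:,:2].astype(np.float32)))
m=(abs(C[...,2]-12)<8)&(np.hypot(C[...,0]-600,C[...,1]+310)<200)&(p["image"].max(-1)<90);m=cv2.morphologyEx(m.astype(np.uint8),cv2.MORPH_OPEN,np.ones((5,5)))>0
print("plate",m.sum(),cv2.minAreaRect(C[m][:,:2].astype(np.float32)))
E
```

```text
17.7 [-0.3   0.68  0.88  1.82 -0.64  0.95  0.53] [ 589.1 -257.1   77.8] [ 8.141e-01  5.808e-01  5.000e-04 -3.000e-04] yaw y -18.989320296211993 [-2.1  4.8  6.9] [1.14 0.64 0.74]
scene 43 tongue -78.04572915040706 ((598.4515380859375, -306.88800048828125), (29.41714859008789, 14.948753356933594), 89.01460266113281)
block ((602.472412109375, -351.7835693359375), (90.1080551147461, 110.06617736816406), 8.228516578674316)
plate 2962 ((603.9881591796875, -350.9588623046875), (91.72256469726562, 218.2876739501953), 8.599654197692871)
```

Emit:
arm_command:
  gripper: [0,0,0,0,60,60,60,60,60,60]
  offset:
    - [0,0,0]
    - [0,0,0]
    - [0,0,0]
    - [0,0,0]
    - [0,0,0]
    - [0,0,0]
    - [0,0,0]
    - [0,0,0]
    - [0,0,0]
    - [0,0,0]
  spin: [-1,-2,-4,-4,-4,-4,-4,-4,-4,-4]

```text
time: 19.1
tool_pos: [588.6, -258.0, 77.4]
orientation: [0.794, 0.608, -0.0, 0.0]
wrist_force: [-0.3, 0.1, 0.1]
finger_gap: 56.5
grip_force: 0.0
```

```bash
python3 lat.py; python3 -c "
from h import *
print(manip.state()['finger_gap'])"
```

```text
19.1 [-0.29  0.68  0.86  1.82 -0.63  0.94  0.59] [ 588.6 -258.    77.4] [ 0.7938  0.6082 -0.      0.    ] yaw y -15.08541865338912 [-0.3  0.1  0.1] [-0.06  0.05  0.02]
scene 31 tongue -76.92715456191424 ((601.3771362304688, -308.11767578125), (15.949697494506836, 20.58616828918457), 16.318880081176758)
wrist 776 tongue -80.0882127038644 ((596.4146118164062, -306.8575439453125), (16.04942512512207, 28.241758346557617), 8.820528984069824)
56.62472643125521
```

Tongue angle is -81.2° against the mould's -81.4°, so it lies straight across. I'll retreat and take a final look.

Emit:
arm_command:
  gripper: [60,60,60,60,60,60,60,60,60,60]
  offset:
    - [0,0,-10]
    - [0,0,-25]
    - [0,0,-50]
    - [0,0,-80]
    - [0,0,-110]
    - [-30,0,-120]
    - [-60,0,-120]
    - [-60,0,-120]
    - [-60,0,-120]
    - [-60,0,-120]
  spin: [0,0,0,0,0,0,0,0,0,0]

```text
time: 20.5
tool_pos: [573.5, -314.9, 197.5]
orientation: [0.793, 0.609, 0.0, -0.0]
wrist_force: [0.3, -0.1, 0.9]
finger_gap: 56.6
grip_force: 0.0
```

```bash
python3 lat.py; python3 - <<'E'
from meas import *
p=cap("wrist");bar(p,(589,-258),103,118);C=cloud(p)
print(manip.state()["tool_pos"])
q=cap("scene");u,v=px(q,[589,-258,80]).astype(int)
a=cv2.resize(q["image"][v-40:v+40,max(u-53,0):u+53],(400,300),interpolation=2)
b=cv2.resize(p["image"],(400,300),interpolation=3)
cv2.imwrite("pics/f.png",cv2.cvtColor(np.hstack([a,b]),4))
E
```

```text
20.5 [-0.26  0.57  0.96  1.7  -0.51  1.14  0.59] [ 573.5 -314.9  197.5] [ 7.934e-01  6.087e-01  1.000e-04 -1.000e-04] yaw y -15.015622580939208 [ 0.3 -0.1  0.9] [-0.08  0.02  0.02]
top 39 tongue -80.37621061900191 ((597.5452880859375, -310.462158203125), (15.593423843383789, 15.498292922973633), 12.623211860656738)
scene 51 tongue -77.15634632164905 ((600.2832641601562, -305.582275390625), (16.679916381835938, 26.66058349609375), 11.74809455871582)
wrist 441 tongue -81.1955105453937 ((596.3468627929688, -307.16949462890625), (15.959321022033691, 28.223169326782227), 8.982528686523438)
1574 105.75191026198644 112.8835989753751 109.79482140149733 ((588.658447265625, -257.1922607421875), (63.04096603393555, 15.970248222351074), 75.04859161376953)
[ 573.23538362 -315.32657926  197.33703467]
```

View pics/f.png

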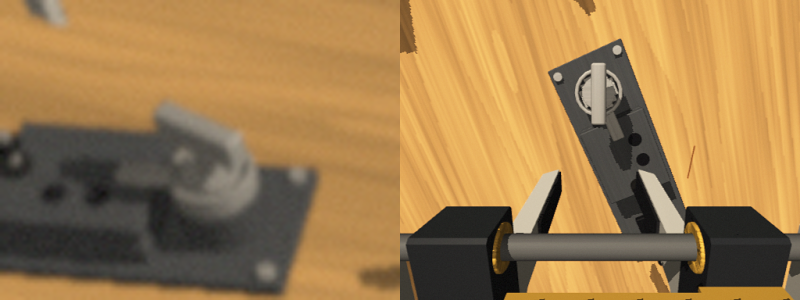

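The key stands in the socket at wrist (598,93) with its bar top at 109.8, against 110 for fully down. The tongue lies along the mould at (618,125). Handing in.

```bash
python3 -c "
from rig import manip
print(manip.job_done())"
```

```text
the job is handed in; nothing more can be done
None
```

The job is handed in: the latch was turned with the key clockwise to its stop, the tongue lies across the mould, the key was left standing fully down in the socket, and the gripper is clear, with the arm finishing at about 20.5 s.

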